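Shim the rocking dial-gauge stand

TASK

The blue dial-gauge stand rocks because its brass foot is too short. Push the orange wedge along the counter, thin end first, under the brass foot until the stand is level and no longer rocks, then press the green thumb pad right down to test it and let it come up again. Only push: do not lift the wedge, and leave everything else where it stands.

Things in the scene. Friction and masses are not known exactly. Their poses are not given: they have to be found in the camera images.
- foot_sockets: Two fixed steel sockets (32 mm discs, 4 mm high) on the counter that carry the stand. Origin: on the counter midway between them, below the stand's column; x runs along the socket line (the rocking axis), z up. The stand's feet are 95 mm from it: pins in the sockets at +x and -x, the short brass foot at -y, the rubber foot with the thumb pad above it at +y.
- column_top (a point): Top of the stand's 22 mm column, 245 mm up. The stand is a blue cross of four arms, each 34 mm wide and 111 mm long from the centre, arm tops 40 mm high when level. A dial near the column's top reaches 75 mm from it to the brass-foot side. Weighs about 1.8 kg, leans by itself onto the brass foot, cannot slide.
- dial_stand (a joint): Rocking angle of the stand about the socket line, rad. 0 = level, rubber foot standing on the counter (firm stop); 0.092 = leaning fully over with the brass foot down on the counter and the rubber foot about 9 mm up.
- short_foot (a point): Lowest point of the brass foot, a dome of 11 mm radius on the -y arm. It is on the counter when the stand leans and 9 mm above it when the stand is level. The arm's underside is about 26 mm above the counter when level and the arm ends 16 mm outside this point.
- wedge: Loose orange plastic wedge, 100 x 44 mm, about 60 g, lying flat. Origin: centre of its underside; +x to the thin end. 2.5 mm thick at x = +50 mm, rising evenly to 21 mm at the flat upright end (x = -50 mm). The stand is level when the foot's centre is about 34 mm in from the thin end; pushing in takes 2 to 6 N, then the stand is at its stop and the wedge soon jams. Friction keeps it there.
- thumb_pad_top (a point): Centre of the top of the green round thumb pad, 26 mm across, a spring button in a low black housing on the arm of the rubber foot.
- thumb_pad (a joint): How far the thumb pad is pressed, m: 0 = up, 0.006 = fully down (about 5 N). Springs back.
- sample_bottle: Clear glass bottle, 64 mm across and 150 mm high, standing on the aluminium turntable (8 mm high, 190 mm across; stopped). Origin: centre of its underside. Leave alone.
- flip_cap: Yellow flip cap, 38 mm across, 24 mm high, loose on the counter. Origin: centre of its underside. Leave alone.
- ring_gauge: Stainless ring gauge, 60 mm across, 18 mm high, loose. Origin: centre of its underside. Leave alone.
- cap_tray: Red plastic cap tray, 130 by 160 by 35 mm, with three caps in it. Origin: centre of its underside. Leave alone.
- amber_jar: Amber glass jar, 56 mm across, 85 mm high. Origin: centre of its underside. Leave alone.
Mind the look-alikes: they are no part of the job. Several things look just like the wedge: the one meant starts farthest to the robot's left.

How it is judged:
By the outcome, as a careful person would: the job done as asked, in the order asked, and still so for the second after the job is handed in, with the robot touching nothing.
It also fails if it takes over 69 s, if anything falls off the work surface, if the arm or the gripper's body presses on something with over 40 N, if the wrist force passes 120 N, or if a joint passes its speed limit or range.

ROBOT

A 6-joint arm with a two-finger parallel gripper is mounted at the origin on the work surface. World frame = base frame: x ahead of the robot, y to its left, z up, the work surface at z = 0. Lengths are in m, angles in rad, forces in N, time in s.
With the tool pointing down it reaches from about 0.275 to 0.75 m from the base axis. Payload 10.2 kg.
Tool frame: the origin (TCP) lies at the very end of the fingers, on their centre line; the grasp point (between the pads) lies 19 mm behind it (manip.hold_point_z is the distance from the TCP to the grasp point, in m); z points along the fingers, y is the line along which they close (so a half turn about z gives the same grasp; the last joint's range is limited). The gripper opens to 85 mm and grips with 20 to 120 N. Pads are 22 mm wide; open, the fingers measure 114 mm over their backs; the gripper's body (76 mm by 85 mm) begins 54 mm behind the grasp point. The pads swing forward as they close: fully open they stand 13 mm farther back than shut.
Start: joints at [0.959, 0.313, 1.498, -0, 1.331, -0.223], TCP at [0.199, 0.486, 0.231] pointing down, gripper open.
Joint ranges: [-2.94, 2.94], [-0.97, 2.17], [0.19, 2.56], [-1.23, 4.37], [0.02, 3.11], [-2.88, 2.88]. Speed limits (rad/s): [2.39, 2.39, 3.01, 3.14, 3.14, 3.14].

INTERFACE

Orientations are given as a rotation vector (axis times angle).
In Python, from plant import monitor, cams, order, spotter, manip gives the robot as it stands. The module is installed in compiled form; this text tells all that it offers.
- The arm moves only by the tool step_arm, never from a script. Its argument "moves" is a list of rows, each a list of 4 numbers: the shift along the tool's x, y, z in m, then the turn about the tool's z in degrees. In form: [[dx, dy, dz, twist], ...]. A call has 1 to 5 rows; each row shifts and turns the commanded pose from where the row before left it, along the tool's axes as they then stand; what a row does not reach is not made up. A row lasts 1/10 s, in which the tool goes at most 50 mm and 8.59 degrees, less where a joint would pass 70% of its speed; a pose out of reach is approached as far as the arm can. A call is refused whole if a number of a shift passes 0.05 or a number of a turn 8.59, either way. A call with a gripper value outside its range is refused whole. "gripper" is the gripper's target within -1 to 1 (fully open at 1, half-way at 0, shut at -1), set as the call begins (left out, the last holds). The fingers move at their own pace and stop on an object; "newtons" is the grip in N (left out, the last holds). Time passes only in rows, so rows that do not move let the fingers close. It gives the time, the measured TCP pose, the force, the opening and the grip force at its end, in the units of the state.
- monitor.get_state(): the state, without advancing time (a new reading comes with each control period).
- cams.read_camera(name): name is "scene" or "top" or "wrist"; returns a dict with "image" (480x640x3 uint8, blue, green, red), "intrinsics" (3x3 intrinsics, pixels), "eye" and "rotation" of the camera in the world; the wrist camera has in their place "T_tool_cam" (4x4, takes a point from camera to tool coordinates, whose origin is the TCP and whose axes are the flange's). Camera axes: x right, y down, z forward; pixel columns grow to the right and rows downward; lengths in m; the calibration is good to about 2 mm. A picture is of the moment at which its call begins: read the wrist's pose just before it. There is no depth.
- order.hand_in(): hands the job in; it is judged then, once.
Trained networks look in a picture, given as the dict that the camera call returned (one of the last four; its "shot" number tells which), for a name from the list of things; names that differ only in an ending like _2 or _b are one class to them, and where a whole thing is asked for, a point or a joint stands for the part that bears it (a point fixed in the world has none). Each returns a list of dicts, best first, with "conf" (0 to 1); they miss things now and then, are a little off and sometimes report something else, mostly with a low value. They report only what shows in the picture. A call takes as long as a camera call. They do not tell look-alikes from the thing itself.
- spotter.search_frame(label, picture): "location" ([column, row] as shares, 0 to 1, of the picture: columns of its width, rows of its height, amid what is visible of it).
The state is a dict: "time_s": time; "joint_pos": joint angles; "joint_velocities": joint speeds; "joint_torque": joint torques, N m; "tool_pos": TCP position; "orientation": TCP orientation; "ft_force": force on the tool from outside, world axes, zero at the start; "wrist_torque": the same for the moment, N m; "width": finger opening in m; "gripper_force": force on a finger pad.
Only numpy, scipy, OpenCV 4.12 (cv2) and the standard library are available. Lean on these libraries where they do the work, as an engineer would, in place of code of your own. Each camera call takes 0.05 s, during which the arm holds its last target. There are 200 camera calls.

## Working session

There is one attempt and no reset: what is moved stays moved. The work goes in short steps, Python scripts to look and compute and a tool call to move; the robot and the scene stay as the last step left them, time stands still between calls to the robot, and variables do not carry over. Pictures are saved under pics/ and viewed, at most 14 in all, crops included, and the job is handed in when it is done.

Besides the shell and the picture viewer there is one more tool, called after "Request:" by a JSON object that holds its "method" and its "body", one argument or row to a line. step_arm: Moves the arm, as the interface text tells. Its arguments: {"type":"object","properties":{"moves":{"type":"array","items":{"type":"array","items":{"type":"number"}}},"gripper":{"type":"number"},"newtons":{"type":"number"}},"required":["moves"]}

```bash
mkdir -p pics; cat > h.py <<'E'
import numpy as np, cv2
from scipy.spatial.transform import Rotation as R
from plant import monitor, cams, order, spotter, manip
def ray(p,uv):
    K=np.array(p["intrinsics"]); d=np.linalg.inv(K)@np.array([uv[0],uv[1],1.0])
    return np.array(p["eye"]),np.array(p["rotation"])@d
def onz(p,uv,z=0):
    e,d=ray(p,uv); return e+d*(z-e[2])/d[2]
def proj(p,X):
    c=np.array(p["rotation"]).T@(np.array(X)-np.array(p["eye"])); q=np.array(p["intrinsics"])@c; return q[:2]/q[2]
def wrist():
    s=monitor.get_state(); p=cams.read_camera("wrist"); T=np.eye(4)
    T[:3,:3]=R.from_rotvec(s["orientation"]).as_matrix(); T[:3,3]=s["tool_pos"]
    M=T@np.array(p["T_tool_cam"]); p["eye"]=M[:3,3]; p["rotation"]=M[:3,:3]; return p
E
python3 - <<'E'
from h import *
np.set_printoptions(precision=4,suppress=True)
s=monitor.get_state(); print(s["tool_pos"],s["orientation"],s["width"]); print(R.from_rotvec(s["orientation"]).as_matrix())
for n in("top","scene"):
    p=cams.read_camera(n); cv2.imwrite(f"pics/{n}0.png",p["image"]); print(n,p["eye"],p["rotation"])
    for l in("wedge","foot_sockets","short_foot","thumb_pad_top","column_top"):
        for r in spotter.search_frame(l,p)[:6]:
            uv=np.array(r["location"])*[640,480]; print(l,round(r["conf"],2),uv,onz(p,uv,0.0)[:2])
E
```

```text
[0.1989 0.4856 0.2307] [-0.6068 -3.0819  0.0018] 0.08555636206387046
[[-0.9254  0.3791 -0.0007]
 [ 0.3791  0.9254 -0.001 ]
 [ 0.0003 -0.0012 -1.    ]]
top [0.2329 0.0563 1.6226] [-2.0324  2.1875 -0.2294]Traceback (most recent call last):
  File "<stdin>", line 8, in <module>
  File "h.py", line 8, in onz
    e,d=ray(p,uv); return e+d*(z-e[2])/d[2]
                                       ~^^^
IndexError: invalid index to scalar variable.
```

View pics/top0.png

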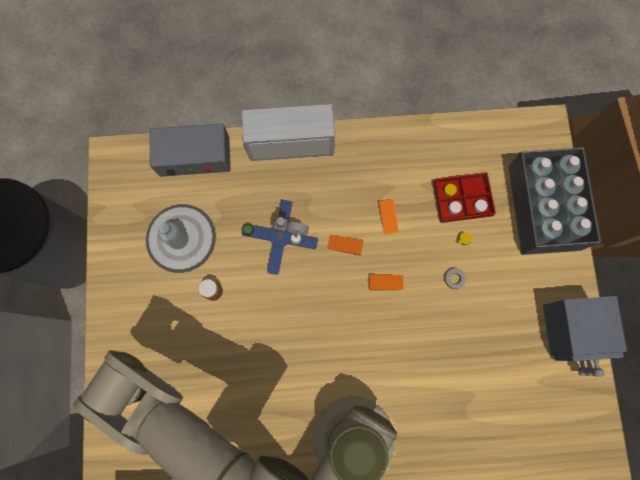

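The top view shows three orange wedges, at (346,245), (388,216) and (386,282). The stand is at (280,238), with its green pad at (248,229) and its brass arm ending at (316,242). The leftmost wedge is the one at (346,245). The rotation comes as a rotation vector, so I'll fix the helper.

```bash
sed -i 's/np.array(p\["rotation"\])/rm(p)/g' h.py; cat >> h.py <<'E'
def rm(p):
    r=np.array(p["rotation"]); return r if r.ndim==2 else R.from_rotvec(r).as_matrix()
E
python3 - <<'E'
from h import *
np.set_printoptions(precision=4,suppress=True)
for n in("top","scene"):
    p=cams.read_camera(n); cv2.imwrite(f"pics/{n}1.png",p["image"]); print(n,p["eye"])
    for l,z in(("wedge",.006),("foot_sockets",0),("short_foot",0),("thumb_pad_top",.05),("column_top",.245)):
        for r in spotter.search_frame(l,p)[:6]:
            uv=np.array(r["location"])*[640,480]; print(l,round(r["conf"],2),uv,onz(p,uv,z)[:2])
    if n=="top":
        im=p["image"]; c=cv2.resize(im[190:300,220:420],None,fx=4,fy=4,interpolation=cv2.INTER_CUBIC); cv2.imwrite("pics/c1.png",c)
        hsv=cv2.cvtColor(im,cv2.COLOR_BGR2HSV); m=cv2.inRange(hsv,(5,170,120),(16,255,255))
        for c in cv2.findContours(m,0,1)[0]:
            if cv2.contourArea(c)>150:
                b=cv2.boxPoints(cv2.minAreaRect(c)); print(b.tolist(),[onz(p,u,.005)[:2].round(4).tolist() for u in b])
E
```

```text
top [0.2329 0.0563 1.6226]
wedge 0.85 [385.28  213.984] [ 0.6333 -0.1527]
wedge 0.66 [347.008 244.992] [ 0.5472 -0.0303]
wedge 0.63 [387.008 282.48 ] [ 0.4271 -0.1378]
wedge 0.32 [280.128 234.384] [0.594  0.1661]
foot_sockets 0.78 [280.384 232.992] [0.5996 0.1655]
short_foot 0.97 [279.808 231.216] [0.6051 0.1669]
thumb_pad_top 0.46 [247.616 227.904] [0.6105 0.2564]
column_top 0.94 [279.104 233.712] [0.5426 0.1523]
[[369.0, 274.0], [402.0, 274.0], [402.0, 289.0], [369.0, 289.0]] [[0.456, -0.0876], [0.4489, -0.1843], [0.4049, -0.1798], [0.412, -0.0837]]
[[327.15386962890625, 248.23077392578125], [330.15386962890625, 233.23077392578125], [362.84619140625, 239.76922607421875], [359.84619140625, 254.76922607421875]] [[0.5419, 0.0293], [0.5867, 0.0169], [0.5597, -0.0786], [0.5151, -0.0658]]
[[377.7567443847656, 200.54054260253906], [392.6756896972656, 198.05406188964844], [398.2973327636719, 231.78379821777344], [383.3783874511719, 234.27027893066406]] [[0.677, -0.1342], [0.6815, -0.18], [0.5761, -0.1863], [0.5718, -0.1412]]
scene [ 1.149  -0.4228  0.9466]
wedge 0.66 [267.328 354.   ] [ 0.6329 -0.1584]
wedge 0.57 [294.912 297.12 ] [ 0.5443 -0.0252]
wedge 0.57 [235.776 284.688] [ 0.431  -0.1167]
foot_sockets 0.76 [369.088 250.512] [0.5307 0.2142]
short_foot 0.75 [368.128 247.68 ] [0.5218 0.2186]
thumb_pad_top 0.47 [467.712 206.496] [0.5976 0.4928]
thumb_pad_top 0.34 [150.528 377.712] [ 0.5668 -0.3813]
column_top 0.77 [368.576 249.888] [0.689  0.0496]
```

View pics/scene1.png

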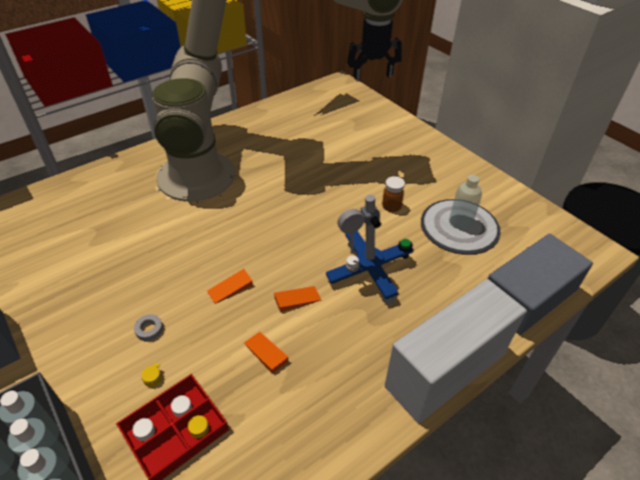

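View pics/c1.png

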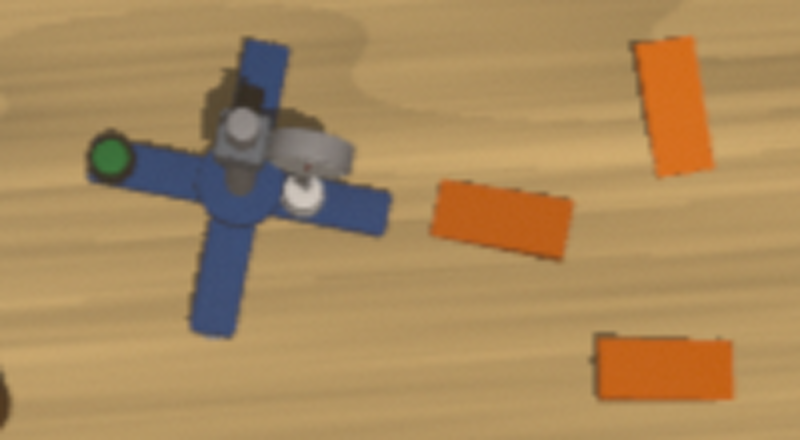

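The crop and scene picture show the leftmost wedge at top (346,245) / scene (297,298), lined up roughly with the brass arm. The look-alikes are at top (388,216) and (386,282). From here I can't tell which end is thin, so I'll look closer with the wrist camera.

```bash
python3 - <<'E'
from h import *
np.set_printoptions(precision=4,suppress=True)
p=wrist(); print(p["T_tool_cam"]); print(p["intrinsics"])
s=monitor.get_state(); M=R.from_rotvec(s["orientation"]).as_matrix()
print(M.T@(np.array([.42,-.03,.33])-s["tool_pos"]))
E
```

```text
[[ 0.001  -0.9639 -0.2662  0.0672]
 [ 1.      0.001   0.0003 -0.0011]
 [-0.     -0.2662  0.9639 -0.1415]
 [ 0.      0.      0.      1.    ]]
[[382.421    0.     318.602 ]
 [  0.     382.421  239.0405]
 [  0.       0.       1.    ]]
[-0.4    -0.3936 -0.0987]
```

Request:
{"method": "step_arm", "body": {
  "moves": [
    [-0.029, -0.018, -0.025, 0],
    [-0.029, -0.018, -0.025, 0],
    [-0.029, -0.018, -0.025, 0],
    [-0.029, -0.018, -0.025, 0],
    [-0.029, -0.018, 0, 0]
  ],
  "gripper": -1
}}

```text
time_s: 1.25
tool_pos: [0.3003, 0.3469, 0.3345]
orientation: [0.606, 3.078, 0.007]
ft_force: [0.4, 0.7, -0.3]
width: 0.0126
gripper_force: 0.0
```

Request:
{"method": "step_arm", "body": {
  "moves": [
    [-0.029, -0.018, 0, 0],
    [-0.029, -0.018, 0, 0],
    [-0.029, -0.018, 0, 0],
    [-0.029, -0.018, 0, 0],
    [-0.029, -0.018, 0, 0]
  ]
}}

```text
time_s: 1.75
tool_pos: [0.3998, 0.2081, 0.3314]
orientation: [0.607, 3.082, 0.0]
ft_force: [1.5, 1.5, -0.3]
width: -0.0
gripper_force: 0.0
```

Request:
{"method": "step_arm", "body": {
  "moves": [
    [-0.029, -0.018, 0, 0],
    [-0.029, -0.018, 0, 0],
    [-0.029, -0.018, 0, 0],
    [-0.029, -0.018, 0, 0],
    [-0.029, -0.018, 0, -6.5]
  ]
}}

```text
time_s: 2.25
tool_pos: [0.4999, 0.0698, 0.3314]
orientation: [0.429, 3.112, 0.0]
ft_force: [-0.1, 0.4, -0.8]
width: -0.0001
gripper_force: 0.0
```

```bash
python3 - <<'E'
from h import *
np.set_printoptions(precision=4,suppress=True)
cams.read_camera("top");cams.read_camera("top")
p=wrist(); s=monitor.get_state(); print(s["time_s"],s["tool_pos"],s["joint_pos"],s["ft_force"])
cv2.imwrite("pics/w1.png",p["image"])
im=p["image"]; hsv=cv2.cvtColor(im,cv2.COLOR_BGR2HSV); m=cv2.inRange(hsv,(5,170,100),(16,255,255))
for c in cv2.findContours(m,0,1)[0]:
    if cv2.contourArea(c)>300:
        b=cv2.boxPoints(cv2.minAreaRect(c)); print(b.tolist(),[onz(p,u,.005)[:2].round(4).tolist() for u in b])
E
```

```text
2.4 [0.4998 0.0698 0.3308] [-0.0938  0.2166  1.3665 -0.      1.5595 -1.3867] [ 0.2594  0.5185 -0.2859]
[[153.39306640625, 296.5130615234375], [182.59014892578125, 284.59588623046875], [205.8961181640625, 341.69549560546875], [176.69903564453125, 353.6126708984375]] [[0.5761, -0.1813], [0.5707, -0.138], [0.6579, -0.1376], [0.6643, -0.1828]]
[[220.0, 229.0], [299.0, 229.0], [299.0, 263.0], [220.0, 263.0]] [[0.5132, -0.0655], [0.5402, 0.0302], [0.5834, 0.0173], [0.5558, -0.0807]]
[[101.66290283203125, 168.53933715820312], [176.44943237304688, 151.28091430664062], [184.69100952148438, 186.994384765625], [109.90447998046875, 204.2528076171875]] [[0.4036, -0.1776], [0.4091, -0.0833], [0.4516, -0.0892], [0.4466, -0.1859]]
```

View pics/w1.png

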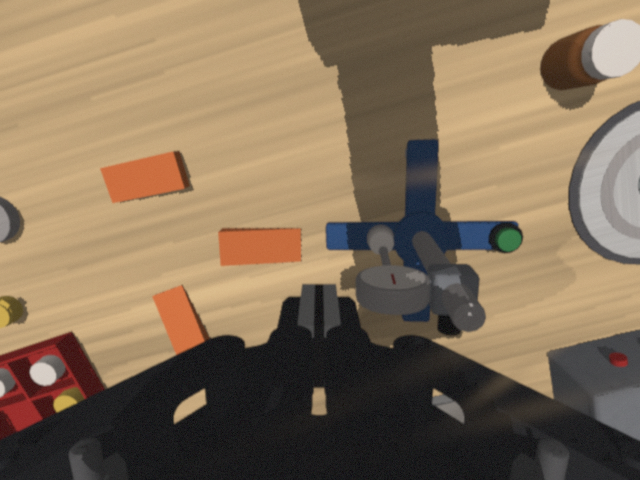

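The wrist view shows the target wedge at (260,246), the stand at (420,240), the brass arm tip at (327,236) and the green pad at (508,238). Next is a close crop of the wedge, to find its thin end and confirm the choice.

```bash
python3 - <<'E'
from h import *
np.set_printoptions(precision=4,suppress=True)
p=wrist(); im=p["image"]
cv2.imwrite("pics/w2.png",cv2.resize(im[205:285,205:345],None,fx=5.5,fy=5.5,interpolation=cv2.INTER_CUBIC))
hsv=cv2.cvtColor(im,cv2.COLOR_BGR2HSV)
m=cv2.inRange(hsv,(105,120,40),(130,255,255)); ys,xs=np.where(m)
for c in range(328,370,8):
    r=ys[xs==c]; print("bl",c,r.min(),r.max(),[onz(p,(c,v),.031)[:2].round(4) for v in (r.min(),r.max())])
for c in (440,460,480):
    r=ys[xs==c]; r=r[r<260]; print("bl",c,r.min(),r.max())
g=cv2.inRange(hsv,(50,100,30),(80,255,255)); ys,xs=np.where(g); print("green",xs.mean(),ys.mean(),xs.min(),xs.max(),ys.min(),ys.max())
print(onz(p,(xs.mean(),ys.mean()),.055))
for r in range(150,200,10):
    c=np.where(m[r,380:460])[0]+380; print("near",r,c.min(),c.max(),onz(p,(c.mean(),r),.04)[:2])
E
```

```text
bl 328 225 248 [array([0.5381, 0.0693]), array([0.5655, 0.0617])]
bl 336 225 249 [array([0.5407, 0.0784]), array([0.5694, 0.0707])]
bl 344 225 249 [array([0.5433, 0.0876]), array([0.572 , 0.0799])]
bl 352 224 248 [array([0.5447, 0.097 ]), array([0.5735, 0.0895])]
bl 360 224 249 [array([0.5473, 0.1061]), array([0.5773, 0.0985])]
bl 368 225 228 [array([0.5511, 0.1149]), array([0.5546, 0.114 ])]
bl 440 223 249
bl 460 223 248
bl 480 223 248
green 506.4723404255319 239.68510638297872 494 519 228 251
[0.6042 0.2601 0.055 ]
near 150 407 435 [0.4821 0.1904]
near 160 408 417 [0.4901 0.1791]Traceback (most recent call last):
  File "<stdin>", line 14, in <module>
    return umr_minimum(a, axis, None, out, keepdims, initial, where)
ValueError: zero-size array to reduction operation minimum which has no identity
```

View pics/w2.png

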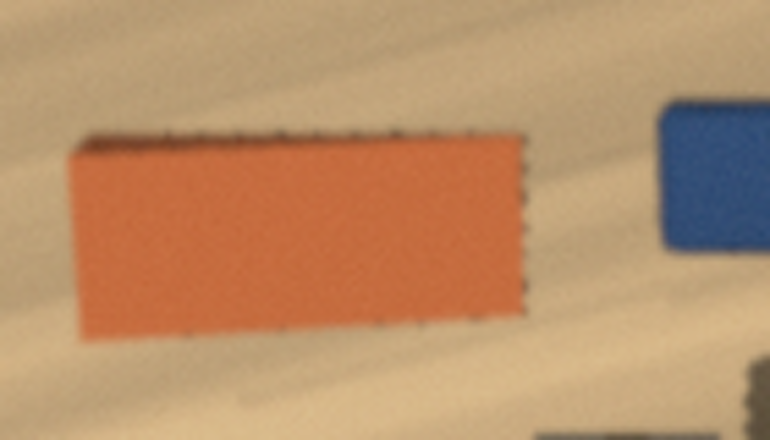

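The crop shows the dark side face taller on the left at (85,145) and vanishing at the right edge at (522,135). So the thin end already faces the stand, and this is the right wedge. Now I'll work out both axes.

```bash
python3 - <<'E'
from h import *
np.set_printoptions(precision=4,suppress=True)
p=wrist()
L=[onz(p,u,.021) for u in((218.1,233.2),(219.9,266.8))]; Q=[onz(p,u,.0025) for u in((299.9,229.5),(300.3,262.3))]
print(L,Q); a=sum(L)/2; b=sum(Q)/2; d=(b-a)[:2]; print("thick",a,"thin",b,"len",np.linalg.norm(d),"dir deg",np.degrees(np.arctan2(d[1],d[0])), np.linalg.norm((L[0]-L[1])[:2]))
A=onz(p,(332,236.8),.0315); B=onz(p,(480,235.7),.047); t=onz(p,(326,236.8),.031)
e=(B-A)[:2]; print("stand dir",np.degrees(np.arctan2(e[1],e[0])),A,B,"tip",t)
for z in(.055,.06,.065): print("green",onz(p,(506.5,239.7),z))
u=e/np.linalg.norm(e); n=np.array([-u[1],u[0]]); print("centre",t[:2]+.111*u,"pad predicted",t[:2]+.206*u)
for q in(a,b): print("along from tip",(q-t)[:2]@u,"lateral left",(q-t)[:2]@n)
for r in spotter.search_frame("thumb_pad_top",p)[:2]: print(r)
E
```

```text
[array([ 0.5135, -0.0617,  0.021 ]), array([ 0.555 , -0.0743,  0.021 ])] [array([0.5404, 0.0335, 0.0025]), array([0.5826, 0.0215, 0.0025])]
thick [ 0.5342 -0.068   0.021 ] thin [0.5615 0.0275 0.0025] len 0.09927811432865377 dir deg 74.07123862261959 0.04338872502862759
stand dir 76.0203246403199 [0.5529 0.0712 0.0315] [0.594  0.2361 0.047 ] tip [0.5511 0.0643 0.031 ]
green [0.6039 0.2615 0.055 ]
green [0.6018 0.2594 0.06  ]
green [0.5998 0.2573 0.065 ]
centre [0.5779 0.172 ] pad predicted [0.6009 0.2642]
along from tip -0.13240677642349985 lateral left -0.015570813241660418
along from tip -0.033186099973188936 lateral left -0.018947401667271598
{'location': [0.7944, 0.5031], 'conf': 0.65}
```

The wedge points at the stand but sits about 17 mm too far to +x of the brass-foot axis (stand axis 76°, wedge 74°). I'll first nudge it sideways, pushing its far side toward the robot with the closed fingers squared to the stand axis.

Request:
{"method": "step_arm", "body": {
  "moves": [
    [-0.0226, -0.017, 0.02, -1.8],
    [-0.0226, -0.017, 0.02, 0],
    [-0.0226, -0.017, 0.02, 0],
    [-0.0226, -0.017, 0.02, 0],
    [-0.0226, -0.017, 0.02, 0]
  ]
}}

```text
time_s: 3.05
tool_pos: [0.5881, -0.039, 0.2309]
orientation: [0.381, 3.118, -0.0]
ft_force: [-0.5, 0.8, 0.2]
width: -0.0
gripper_force: 0.0
```

Request:
{"method": "step_arm", "body": {
  "moves": [
    [0, 0, 0.04, 0],
    [0, 0, 0.04, 0],
    [0, 0, 0.04, 0],
    [0, 0, 0.04, 0],
    [0, 0, 0.035, 0]
  ]
}}

```text
time_s: 3.55
tool_pos: [0.5871, -0.038, 0.0348]
orientation: [-0.381, -3.118, -0.0]
ft_force: [0.3, 0.6, 0.2]
width: -0.0002
gripper_force: 0.0
```

```bash
cat >> h.py <<'E'
T0=np.array([.5511,.0643]); U=np.array([np.cos(np.radians(76.)),np.sin(np.radians(76.))]); N=np.array([-U[1],U[0]])
def sf(q): q=np.array(q)[:2]-T0; return np.array([q@U,q@N])   # stand frame: along, lateral (robot side +)
def st():
    s=monitor.get_state(); Rm=R.from_rotvec(s["orientation"]).as_matrix()
    print("t",s["time_s"],"z",round(s["tool_pos"][2],4),"along,lat",sf(s["tool_pos"]).round(4),"yaw",np.degrees(np.arctan2(Rm[1,0],Rm[0,0])).round(2),"F",np.round(s["ft_force"],2))
E
python3 - <<'E'
from h import *
p=wrist(); st(); cv2.imwrite("pics/w3.png",p["image"])
E
```

```text
t 3.6 z 0.0295 along,lat [-0.0906 -0.0568] yaw 166.05 F [-3.53  0.35 -5.43]
```

View pics/w3.png

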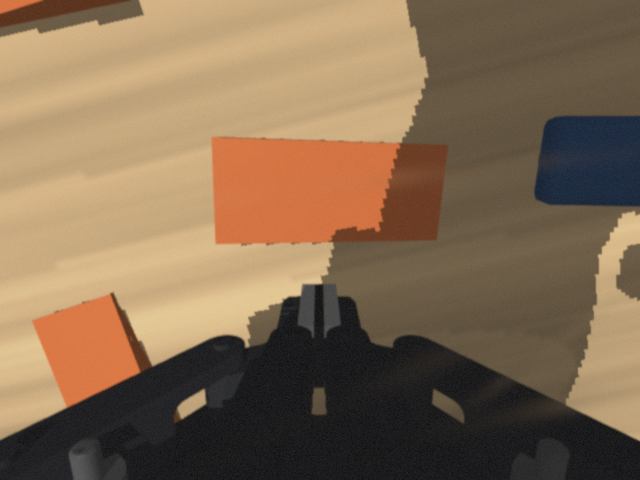

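The close view shows the wedge squarely behind the finger tips at (320,290): thick end at columns 212-216, thin end at 437-447. The brass arm tip is at (540,160).

```bash
python3 - <<'E'
from h import *
np.set_printoptions(precision=4,suppress=True)
p=wrist(); st()
for nm,uv,z in(("thickN",(212,137),.021),("thickF",(216,243),.021),("thinN",(447,145),.0025),("thinF",(437,240),.0025),("tipN",(560,116),.032),("tipF",(560,205),.032),("armN",(636,116),.033),("armF",(636,206),.033),("tip",(538,162),.03)):
    print(nm,sf(onz(p,uv,z)))
E
```

```text
t 3.65 z 0.0325 along,lat [-0.0907 -0.0576] yaw 166.07 F [0.36 0.23 1.03]
thickN [-0.1323  0.0092]
thickF [-0.1336 -0.0327]
thinN [-0.0366  0.0061]
thinF [-0.0375 -0.0362]
tipN [-0.0078  0.0165]
tipF [-0.0026 -0.0148]
armN [0.0179 0.0165]
armF [ 0.0247 -0.0149]
tip [-0.012   0.0007]
```

Request:
{"method": "step_arm", "body": {
  "moves": [
    [0, 0, 0.014, 0],
    [0, 0, 0.012, 0],
    [0.006, 0, 0, 0],
    [0.006, 0, 0, 0],
    [0.003, 0, 0, 0]
  ]
}}

```text
time_s: 4.15
tool_pos: [0.5729, -0.0355, 0.0111]
orientation: [0.382, 3.117, -0.0]
ft_force: [1.0, 0.5, 0.3]
width: -0.0
gripper_force: 0.1
```

Request:
{"method": "step_arm", "body": {
  "moves": [
    [0.003, 0, 0, 0],
    [0.003, 0, 0, 0],
    [0.003, 0, 0, 0],
    [0, 0, 0, 0]
  ]
}}

```text
time_s: 4.55
tool_pos: [0.5642, -0.0334, 0.0105]
orientation: [0.382, 3.118, -0.0]
ft_force: [-0.9, -0.2, 0.0]
width: -0.0005
gripper_force: 0.1
```

```bash
cat >> h.py <<'E'
def wedge(p):
    hsv=cv2.cvtColor(p["image"],cv2.COLOR_BGR2HSV); m=cv2.inRange(hsv,(3,150,60),(18,255,255))
    m=cv2.morphologyEx(m,cv2.MORPH_CLOSE,np.ones((5,5)))
    for c in sorted(cv2.findContours(m,0,1)[0],key=cv2.contourArea)[::-1][:3]:
        q=cv2.approxPolyDP(c,8,True)[:,0]
        print([(u.tolist(),sf(onz(p,u,.021)).round(4).tolist(),sf(onz(p,u,.0025)).round(4).tolist()) for u in q])
E
python3 - <<'E'
from h import *
p=wrist(); st(); wedge(p); cv2.imwrite("pics/w4.png",p["image"])
E
```

```text
t 4.6 z 0.0104 along,lat [-0.0917 -0.0364] yaw 166.02 F [-0.3   0.97 -0.05]
[([201, 165], [-0.1324, 0.0206], [-0.138, 0.0192]), ([204, 283], [-0.1347, -0.022], [-0.1407, -0.0295]), ([453, 280], [-0.0435, -0.0207], [-0.0365, -0.028]), ([468, 177], [-0.0419, 0.0168], [-0.0347, 0.0147])]
[([0, 0], [-0.1894, 0.0698], [-0.203, 0.0753]), ([0, 71], [-0.1938, 0.0499], [-0.208, 0.0526]), ([109, 49], [-0.1583, 0.0563], [-0.1675, 0.0599]), ([95, 0], [-0.1606, 0.0699], [-0.1702, 0.0753])]
[([94, 363], [-0.1803, -0.0556], [-0.1927, -0.0678]), ([8, 391], [-0.2166, -0.0683], [-0.2341, -0.0824]), ([22, 428], [-0.2147, -0.0861], [-0.2319, -0.1026]), ([107, 387], [-0.1768, -0.0664], [-0.1887, -0.0802])]
```

Request:
{"method": "step_arm", "body": {
  "moves": [
    [-0.006, 0, 0.007, 0],
    [0, 0.017, 0, 0],
    [0, 0.017, 0, 0],
    [0.004, 0, 0, 0],
    [0.003, 0, 0, 0]
  ]
}}

```text
time_s: 5.1
tool_pos: [0.5713, -0.0002, 0.0027]
orientation: [-0.381, -3.118, 0.0]
ft_force: [0.0, -0.9, 0.3]
width: 0.0002
gripper_force: 0.1
```

Request:
{"method": "step_arm", "body": {
  "moves": [
    [0.002, 0, 0, 0],
    [0.002, 0, 0, 0],
    [0, 0, 0, 0]
  ]
}}

```text
time_s: 5.4
tool_pos: [0.5675, 0.0003, 0.0033]
orientation: [-0.383, -3.118, 0.0]
ft_force: [-0.1, 0.4, 0.1]
width: -0.0003
gripper_force: 0.0
```

```bash
python3 - <<'E'
from h import *
p=wrist(); st(); wedge(p); cv2.imwrite("pics/w5.png",p["image"])
E
```

```text
t 5.45 z 0.0033 along,lat [-0.058  -0.0315] yaw 165.99 F [0.38 0.49 0.07]
[([376, 165], [-0.0408, 0.0263], [-0.0381, 0.0248]), ([79, 181], [-0.1364, 0.0211], [-0.148, 0.0189]), ([103, 302], [-0.135, -0.0213], [-0.1463, -0.0298]), ([375, 275], [-0.0397, -0.0111], [-0.0368, -0.0181])]
[([11, 383], [-0.1744, -0.0543], [-0.1917, -0.0678]), ([0, 385], [-0.1788, -0.0552], [-0.1966, -0.0688]), ([0, 439], [-0.1842, -0.0798], [-0.2029, -0.0971]), ([35, 421], [-0.1688, -0.0714], [-0.1851, -0.0874])]
[([0, 47], [-0.1532, 0.0605], [-0.1673, 0.0641]), ([2, 61], [-0.1535, 0.0567], [-0.1675, 0.0598])]
```

Request:
{"method": "step_arm", "body": {
  "moves": [
    [-0.008, 0, 0, 0],
    [0, 0, -0.045, 0],
    [0.01, -0.035, 0, 0],
    [0.015, -0.036, 0, 0],
    [0.015, -0.036, 0, 0]
  ]
}}

```text
time_s: 5.95
tool_pos: [0.5106, -0.0966, 0.0486]
orientation: [0.381, 3.117, -0.001]
ft_force: [1.0, 0.4, 0.4]
width: 0.0001
gripper_force: 0.0
```

Request:
{"method": "step_arm", "body": {
  "moves": [
    [0, 0, 0, 0],
    [0, 0, 0.02, 0],
    [0, 0, 0.02, 0],
    [0, 0, 0, 0]
  ]
}}

```text
time_s: 6.35
tool_pos: [0.5102, -0.0948, 0.0065]
orientation: [-0.382, -3.115, -0.002]
ft_force: [0.7, 0.5, -0.4]
width: 0.0001
gripper_force: 0.0
```

```bash
python3 - <<'E'
from h import *
p=wrist(); st(); wedge(p); cv2.imwrite("pics/w6.png",p["image"])
E
```

```text
t 6.4 z 0.0078 along,lat [-0.1643  0.0004] yaw 166.04 F [0.06 1.1  0.3 ]
[([282, 13], [-0.1763, 0.1029], [-0.1779, 0.108]), ([15, 83], [-0.2596, 0.0834], [-0.2733, 0.0856]), ([56, 200], [-0.2534, 0.0468], [-0.2662, 0.0437]), ([307, 159], [-0.1692, 0.0604], [-0.1697, 0.0593])]
[([639, 248], [-0.0541, 0.0302], [-0.0379, 0.0248]), ([390, 254], [-0.1404, 0.0279], [-0.1368, 0.0221]), ([387, 346], [-0.1397, -0.008], [-0.136, -0.0191]), ([422, 335], [-0.127, -0.0035], [-0.1214, -0.0138]), ([483, 364], [-0.103, -0.0156], [-0.0939, -0.0278]), ([617, 344], [-0.054, -0.0071], [-0.0378, -0.018])]
```

View pics/w6.png

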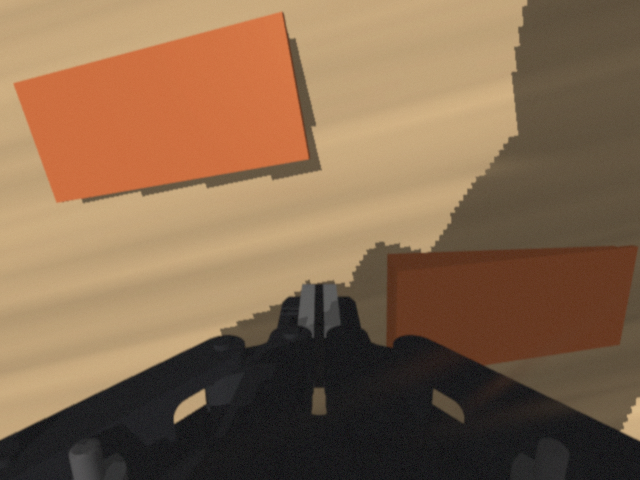

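The fingers at (320,290) stand squarely behind the wedge's thick end at (390,300). The look-alike at (160,110) is clear of the path. Starting the push.

Request:
{"method": "step_arm", "body": {
  "moves": [
    [0, 0.008, 0, 0],
    [0, 0.008, 0, 0],
    [0, 0.008, 0, 0],
    [0, 0.008, 0, 0],
    [0, 0.006, 0, 0]
  ]
}}

```text
time_s: 6.9
tool_pos: [0.5203, -0.0576, 0.0086]
orientation: [0.381, 3.118, -0.0]
ft_force: [0.5, -0.9, 0.1]
width: -0.0003
gripper_force: 0.3
```

Request:
{"method": "step_arm", "body": {
  "moves": [
    [0, 0.006, 0, 0],
    [0, 0.006, 0, 0],
    [0, 0, 0, 0]
  ]
}}

```text
time_s: 7.2
tool_pos: [0.523, -0.0461, 0.0083]
orientation: [-0.381, -3.118, -0.0]
ft_force: [-0.1, 0.3, -1.1]
width: -0.0003
gripper_force: 0.0
```

```bash
python3 - <<'E'
from h import *
p=wrist(); st(); wedge(p); cv2.imwrite("pics/w7.png",p["image"])
p=cams.read_camera("scene"); cv2.imwrite("pics/s7.png",p["image"][180:320,250:440])
E
```

```text
t 7.25 z 0.0082 along,lat [-0.1143  0.0006] yaw 166.05 F [ 0.27 -0.2  -0.47]
[([143, 29], [-0.1684, 0.0983], [-0.1761, 0.1027]), ([113, 12], [-0.1769, 0.1029], [-0.1858, 0.1079]), ([0, 45], [-0.2128, 0.0938], [-0.2268, 0.0975]), ([0, 186], [-0.2223, 0.0506], [-0.2377, 0.0481]), ([178, 153], [-0.1613, 0.0616], [-0.168, 0.0607])]
[([355, 251], [-0.1022, 0.028], [-0.1003, 0.0223]), ([353, 299], [-0.1024, 0.0096], [-0.1006, 0.0013]), ([375, 343], [-0.0936, -0.0084], [-0.0906, -0.0193]), ([417, 334], [-0.078, -0.0045], [-0.0727, -0.0149]), ([472, 359], [-0.0562, -0.0151], [-0.0478, -0.0271]), ([580, 346], [-0.016, -0.0095], [-0.0017, -0.0206]), ([598, 251], [-0.0165, 0.0282], [-0.0024, 0.0225])]
```

View pics/w7.png

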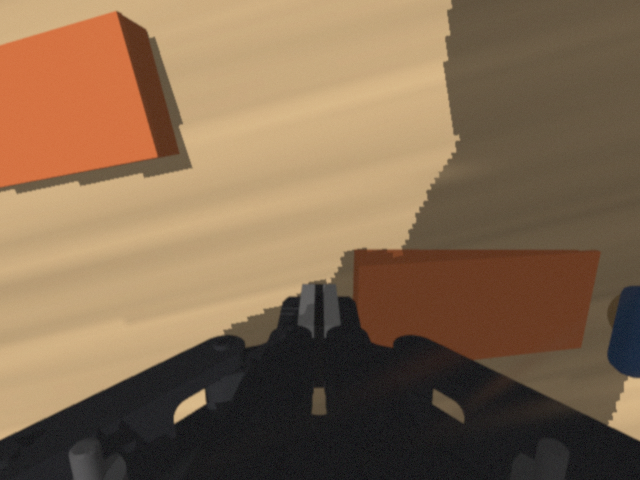

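The wedge is now squared up and centred. Its thin end at column 590 is about to reach the brass arm at (625,330). I'll keep pushing and watch the force.

Request:
{"method": "step_arm", "body": {
  "moves": [
    [0, 0.005, 0, 0],
    [0, 0.005, 0, 0],
    [0, 0.005, 0, 0],
    [0, 0.005, 0, 0]
  ]
}}

```text
time_s: 7.7
tool_pos: [0.5279, -0.028, 0.0085]
orientation: [0.382, 3.118, -0.002]
ft_force: [-1.7, -6.1, 1.8]
width: -0.0002
gripper_force: 3.3
```

Request:
{"method": "step_arm", "body": {
  "moves": [
    [0, 0.004, 0, 0],
    [0, 0.004, 0, 0],
    [0, 0.004, 0, 0]
  ]
}}

```text
time_s: 8.0
tool_pos: [0.5307, -0.0161, 0.0084]
orientation: [0.382, 3.118, -0.002]
ft_force: [-1.1, -4.9, -0.2]
width: -0.0001
gripper_force: 2.7
```

```bash
python3 - <<'E'
from h import *
p=wrist(); st(); wedge(p); 
p=cams.read_camera("scene"); s7=cv2.imread("pics/s7.png"); n=p["image"][180:320,250:440]
cv2.imwrite("pics/s8.png",cv2.resize(np.hstack([s7,n]),None,fx=2.1,fy=2.1,interpolation=cv2.INTER_CUBIC))
hs=lambda im:cv2.inRange(cv2.cvtColor(im,cv2.COLOR_BGR2HSV),(50,100,30),(80,255,255))
for im in(s7,n): y,x=np.where(hs(im)); print("green",x.mean(),y.mean())
E
```

```text
t 8.05 z 0.0084 along,lat [-0.0823  0.0004] yaw 166.04 F [-0.36 -0.3  -0.55]
[([351, 297], [-0.0721, 0.0101], [-0.0705, 0.0019]), ([377, 344], [-0.0618, -0.0091], [-0.0587, -0.0201]), ([417, 334], [-0.047, -0.0048], [-0.0417, -0.0152]), ([469, 358], [-0.0264, -0.015], [-0.0182, -0.0269]), ([538, 351], [-0.0005, -0.0119], [0.0114, -0.0234]), ([550, 294], [0.0002, 0.0115], [0.0123, 0.0034]), ([589, 289], [0.014, 0.0135], [0.0281, 0.0057]), ([597, 253], [0.0143, 0.0271], [0.0283, 0.0213]), ([353, 250], [-0.0719, 0.0281], [-0.0702, 0.0224])]
[([0, 15], [-0.1801, 0.1019], [-0.1939, 0.1068]), ([0, 170], [-0.1903, 0.0557], [-0.2055, 0.054]), ([96, 152], [-0.1573, 0.0617], [-0.1679, 0.0608]), ([59, 32], [-0.1631, 0.0973], [-0.1745, 0.1015])]
green 155.0125 63.3875
green 155.93421052631578 64.57894736842105
```

View pics/s8.png

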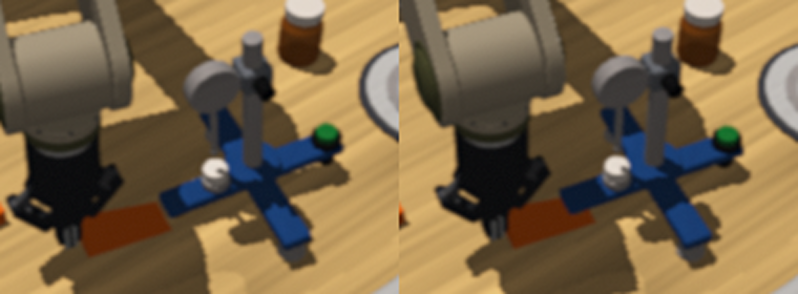

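The wedge's thin end is now under the brass arm (right half, about (585,215)), and the green pad has started to drop. I'll continue in small steps until the force rises at the stop.

Request:
{"method": "step_arm", "body": {
  "moves": [
    [0, 0.002, 0, 0],
    [0, 0.002, 0, 0],
    [0, 0.002, 0, 0],
    [0, 0.002, 0, 0]
  ]
}}

```text
time_s: 8.5
tool_pos: [0.5325, -0.0081, 0.0083]
orientation: [-0.382, -3.118, 0.0]
ft_force: [-0.8, -3.6, 0.4]
width: 0.0
gripper_force: 2.3
```

Request:
{"method": "step_arm", "body": {
  "moves": [
    [0, 0.001, 0, 0],
    [0, 0.001, 0, 0]
  ]
}}

```text
time_s: 8.7
tool_pos: [0.533, -0.006, 0.0083]
orientation: [-0.382, -3.118, 0.0]
ft_force: [-1.1, -3.7, 1.1]
width: -0.0002
gripper_force: 2.2
```

Request:
{"method": "step_arm", "body": {
  "moves": [
    [0, 0.001, 0, 0],
    [0, 0.001, 0, 0]
  ]
}}

```text
time_s: 8.9
tool_pos: [0.5335, -0.0041, 0.0083]
orientation: [-0.382, -3.118, -0.0]
ft_force: [-1.9, -4.3, 0.6]
width: 0.0002
gripper_force: 2.1
```

```bash
cat >> h.py <<'E'
def pads(im):
    hs=cv2.cvtColor(im,cv2.COLOR_BGR2HSV); y,x=np.where(cv2.inRange(hs,(50,100,30),(80,255,255))); return x.mean().round(2),y.mean().round(2)
E
python3 - <<'E'
from h import *
p=wrist(); st(); wedge(p) 
p=cams.read_camera("scene"); n=p["image"][180:320,250:440]; cv2.imwrite("pics/s9.png",n); print(pads(n))
E
```

```text
t 8.95 z 0.0083 along,lat [-0.0704  0.0005] yaw 166.02 F [-0.81 -3.29 -0.63]
[([352, 297], [-0.0594, 0.0104], [-0.0577, 0.0021]), ([377, 344], [-0.0495, -0.0089], [-0.0463, -0.0199]), ([417, 334], [-0.0347, -0.0046], [-0.0294, -0.015]), ([471, 359], [-0.0133, -0.0152], [-0.0049, -0.0272]), ([506, 355], [-0.0001, -0.0135], [0.0102, -0.0252]), ([522, 296], [0.0025, 0.0109], [0.0132, 0.0027]), ([589, 293], [0.0267, 0.0121], [0.0408, 0.0041]), ([597, 253], [0.0266, 0.0273], [0.0407, 0.0215]), ([353, 250], [-0.0595, 0.0283], [-0.0578, 0.0226])]
[([0, 23], [-0.1681, 0.0999], [-0.1819, 0.1045]), ([0, 164], [-0.1773, 0.0579], [-0.1925, 0.0565]), ([64, 153], [-0.1555, 0.0615], [-0.1675, 0.0606]), ([24, 33], [-0.1614, 0.0972], [-0.1742, 0.1014])]
(np.float64(156.15), np.float64(65.12))
```

Request:
{"method": "step_arm", "body": {
  "moves": [
    [0, 0.001, 0, 0],
    [0, 0.001, 0, 0]
  ]
}}

```text
time_s: 9.2
tool_pos: [0.534, -0.0022, 0.0083]
orientation: [-0.382, -3.118, 0.0]
ft_force: [-1.2, -4.6, 0.4]
width: 0.0001
gripper_force: 2.0
```

Request:
{"method": "step_arm", "body": {
  "moves": [
    [0, 0.001, 0, 0],
    [0, 0.001, 0, 0]
  ]
}}

```text
time_s: 9.4
tool_pos: [0.5345, -0.0002, 0.0083]
orientation: [0.382, 3.118, -0.0]
ft_force: [-1.1, -4.1, 0.3]
width: -0.0002
gripper_force: 1.9
```

```bash
python3 - <<'E'
from h import *
st(); p=cams.read_camera("scene"); n=p["image"][180:320,250:440]; print(pads(n))
np.set_printoptions(precision=1,suppress=True)
print("px shift of pad for lean->level", proj(p,np.r_[T0+.2*U,.052])-proj(p,np.r_[T0+.2*U,.061]), "coltop",proj(p,np.r_[T0+.107*U,.245])-proj(p,np.r_[T0+.107*U-.0225*U,.244]))
a=cv2.cvtColor(cv2.imread("pics/s7.png"),6)[5:50,80:135].astype(np.float32)
b=cv2.cvtColor(n,6)[5:50,80:135].astype(np.float32); c=cv2.cvtColor(cv2.imread("pics/s9.png"),6)[5:50,80:135].astype(np.float32)
w=cv2.createHanningWindow((55,45),cv2.CV_32F); print(cv2.phaseCorrelate(a,b,w),cv2.phaseCorrelate(a,c,w))
E
```

```text
t 9.4 z 0.0083 along,lat [-0.0666  0.0005] yaw 166.02 F [-1.07 -4.11  0.26]
(np.float64(156.18), np.float64(65.17))
px shift of pad for lean->level [-0.5  2.6] coltop [ 9.6 -3. ]
((7.471919777196739, -2.5600384488205385), 0.3547786472461842) ((6.781983544350762, -1.9567658628922473), 0.4308641474335282)
```

Request:
{"method": "step_arm", "body": {
  "moves": [
    [0, 0.001, 0, 0],
    [0, 0.001, 0, 0]
  ]
}}

```text
time_s: 9.65
tool_pos: [0.535, 0.0018, 0.0083]
orientation: [-0.382, -3.118, 0.0]
ft_force: [-0.3, -3.0, -0.0]
width: -0.0
gripper_force: 1.8
```

Request:
{"method": "step_arm", "body": {
  "moves": [
    [0, 0.001, 0, 0],
    [0, 0.001, 0, 0]
  ]
}}

```text
time_s: 9.85
tool_pos: [0.5355, 0.0037, 0.0083]
orientation: [-0.382, -3.118, -0.0]
ft_force: [-0.4, -3.2, 0.1]
width: 0.0
gripper_force: 1.7
```

```bash
cat >> h.py <<'E'
def dial():
    p=cams.read_camera("scene"); f=lambda n:cv2.cvtColor(n,6)[5:50,80:135].astype(np.float32)
    print(pads(p["image"]),cv2.phaseCorrelate(f(cv2.imread("pics/s7.png")),f(p["image"][180:320,250:440]),cv2.createHanningWindow((55,45),cv2.CV_32F)))
E
python3 -c "
from h import *
st(); dial()"
```

```text
t 9.85 z 0.0083 along,lat [-0.0626  0.0005] yaw 166.02 F [-0.41 -3.17  0.06]
(np.float64(406.29), np.float64(245.28)) ((3.2601508468638905, -2.3916273573101563), 0.3296811502951163)
```

Request:
{"method": "step_arm", "body": {
  "moves": [
    [0, 0.001, 0, 0],
    [0, 0.001, 0, 0]
  ]
}}

```text
time_s: 10.1
tool_pos: [0.5359, 0.0055, 0.0083]
orientation: [-0.382, -3.118, 0.001]
ft_force: [-1.8, -6.6, 0.3]
width: 0.0002
gripper_force: 3.4
```

Request:
{"method": "step_arm", "body": {
  "moves": [
    [0, 0.001, 0, 0]
  ]
}}

```text
time_s: 10.2
tool_pos: [0.536, 0.006, 0.0083]
orientation: [-0.382, -3.118, 0.002]
ft_force: [-1.9, -10.2, -0.3]
width: -0.0001
gripper_force: 5.1
```

Request:
{"method": "step_arm", "body": {
  "moves": [
    [0, 0.001, 0, 0]
  ]
}}

```text
time_s: 10.3
tool_pos: [0.5362, 0.0065, 0.0083]
orientation: [-0.381, -3.118, 0.003]
ft_force: [-4.0, -14.0, 1.2]
width: 0.0004
gripper_force: 7.1
```

```bash
cat >> h.py <<'E'
def dial2():
    p=cams.read_camera("scene"); n=p["image"]; s7=cv2.imread("pics/s7.png")
    t=cv2.resize(s7[25:55,85:116],None,fx=8,fy=8,interpolation=2); g=cv2.resize(n[190:250,320:385],None,fx=8,fy=8,interpolation=2)
    v=cv2.minMaxLoc(cv2.matchTemplate(g,t,cv2.TM_CCOEFF_NORMED)); print("dial shift",v[3][0]/8+70-85,v[3][1]/8+10-25,v[1],"pad",pads(n))
E
python3 -c "
from h import *
st(); dial2()
for f in('s7','s9'):
    s7=cv2.imread('pics/s7.png'); n=cv2.imread(f'pics/{f}.png'); t=cv2.resize(s7[25:55,85:116],None,fx=8,fy=8,interpolation=2); g=cv2.resize(n[10:70,70:135],None,fx=8,fy=8,interpolation=2)
    v=cv2.minMaxLoc(cv2.matchTemplate(g,t,cv2.TM_CCOEFF_NORMED)); print(f,v[3][0]/8-15,v[3][1]/8-15,v[1])
"
```

```text
t 10.3 z 0.0083 along,lat [-0.0597  0.0005] yaw 166.05 F [ -4.03 -14.04   1.19]
dial shift 7.0 -3.375 0.9536426067352295 pad (np.float64(406.29), np.float64(245.28))
s7 0.0 0.0 0.9998407363891602
s9 5.75 -2.875 0.9620348215103149
```

The force rose from about 3 N to 14 N, so the stand is at its stop and the wedge is seated. I'll back off, rise and go over to the pad.

Request:
{"method": "step_arm", "body": {
  "moves": [
    [0, -0.004, 0, 0],
    [0, -0.012, 0, 0],
    [0, -0.012, 0, 0],
    [0, 0, -0.04, 0],
    [0, 0, -0.045, 0]
  ]
}}

```text
time_s: 10.85
tool_pos: [0.5285, -0.0204, 0.0933]
orientation: [-0.384, -3.115, -0.001]
ft_force: [-0.0, -0.6, 0.0]
width: 0.0001
gripper_force: 0.0
```

Request:
{"method": "step_arm", "body": {
  "moves": [
    [0, 0, -0.045, 0],
    [0, 0, -0.05, 0],
    [0, 0, -0.05, 0],
    [0, 0, -0.05, 0],
    [0, 0, -0.042, 0]
  ]
}}

```text
time_s: 11.35
tool_pos: [0.5293, -0.0202, 0.3333]
orientation: [0.382, 3.116, 0.0]
ft_force: [0.3, 0.5, 0.0]
width: -0.0001
gripper_force: 0.0
```

Request:
{"method": "step_arm", "body": {
  "moves": [
    [0.008, 0.045, 0, 0],
    [0.008, 0.045, 0, 0],
    [0.008, 0.045, 0, 0],
    [0.008, 0.045, 0, 0],
    [0.008, 0.045, 0, 0]
  ]
}}

```text
time_s: 11.85
tool_pos: [0.5451, 0.2095, 0.3303]
orientation: [-0.383, -3.118, -0.001]
ft_force: [0.5, -0.6, -0.1]
width: 0.0002
gripper_force: 0.0
```

```bash
python3 - <<'E'
from h import *
cams.read_camera("top"); p=wrist(); st(); dial2(); cv2.imwrite("pics/w10.png",p["image"]); print("wrist pad",pads(p["image"]))
for r in spotter.search_frame("thumb_pad_top",p)[:2]: print(r)
q=cams.read_camera("scene"); u=pads(q["image"]); e1,d1=ray(p,pads(p["image"])); e2,d2=ray(q,u)
A=np.stack([d1,-d2],1); k=np.linalg.lstsq(A,e2-e1,rcond=None)[0]; print("tri",e1+k[0]*d1,e2+k[1]*d2)
for z in(.05,.055,.06): print(z,sf(onz(p,pads(p["image"]),z)),sf(onz(q,u,z)))
E
```

```text
t 11.95 z 0.3297 along,lat [0.1419 0.042 ] yaw 166.32 F [-0.41 -0.47  0.84]
dial shift 3.5 -0.5 0.8000513911247253 pad (np.float64(406.22), np.float64(245.52))
wrist pad (np.float64(380.98), np.float64(244.17))
{'location': [0.5813, 0.4894], 'conf': 0.78}
tri [0.61273943 0.27114086 0.05567007] [0.60620779 0.26203819 0.05266256]
0.05 [ 0.21659724 -0.01140377] [ 0.20678434 -0.00357158]
0.055 [ 0.21572555 -0.00996232] [ 0.20380216 -0.00744394]
0.06 [ 0.21485385 -0.00852087] [ 0.20081999 -0.01131629]
```

View pics/w10.png

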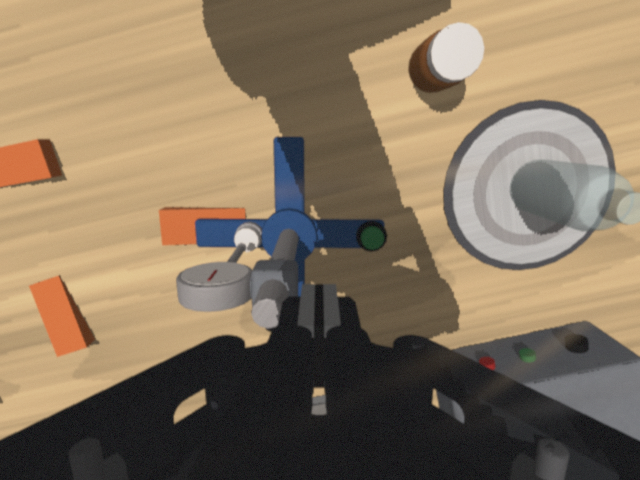

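The wrist view shows the wedge under the brass arm at (205,227), the green pad at (371,237), the column top at (267,310) and the bottle well clear at (575,195). The mask average was pulled off by the green button at (527,352), so I'll recompute from the pad's pixel alone and check that the stand is level.

```bash
python3 - <<'E'
from h import *
np.set_printoptions(precision=4,suppress=True)
p=wrist(); st(); m=p["image"][215:260,350:395]; a=np.array(pads(m))+[350,215]; print(a)
q=cams.read_camera("scene"); b=np.array(pads(q["image"][225:265,390:425]))+[390,225]
t=cams.read_camera("top"); c=np.array(pads(t["image"][215:245,235:262]))+[235,215]; print(b,c)
for z in(.045,.05,.055,.06): print(z,*[sf(onz(P,u,z)) for P,u in((p,a),(q,b),(t,c))])
# column direction: base centre vs top; level -> same along
print("coltop",sf(onz(p,(266,309),.245)),"centre by near arm",sf(onz(p,(289,138),.04)),"arm ends",sf(onz(p,(197,232),.04)),sf(onz(p,(384,232),.04)))
E
```

```text
t 12.15 z 0.3303 along,lat [0.1371 0.0401] yaw 165.95 F [0.27 0.17 0.67]
[379.6  234.69]
[406.27 245.58] [nan nan]
0.045 [ 0.2068 -0.0048] [0.2098 0.0003] [nan nan]
0.05 [ 0.206  -0.0035] [ 0.2068 -0.0036] [nan nan]
0.055 [ 0.2052 -0.0022] [ 0.2038 -0.0074] [nan nan]
0.06 [ 0.2043 -0.0009] [ 0.2008 -0.0113] [nan nan]
coltop [ 0.1025 -0.002 ] centre by near arm [0.104  0.1028] arm ends [-0.0052 -0.0032] [ 0.2126 -0.0029]h.py:29: RuntimeWarning: Mean of empty slice.
  hs=cv2.cvtColor(im,cv2.COLOR_BGR2HSV); y,x=np.where(cv2.inRange(hs,(50,100,30),(80,255,255))); return x.mean().round(2),y.mean().round(2)
  ret = ret.dtype.type(ret / rcount)
```

The pad is at about (0.205, -0.003) in the stand frame with its top near z = 0.05, from two cameras. The column top is over the stand centre to within 2 mm, so the stand is level.

Request:
{"method": "step_arm", "body": {
  "moves": [
    [-0.0215, 0.034, 0, 0],
    [-0.0215, 0.034, 0, 0],
    [0, 0, 0.05, 0],
    [0, 0, 0.05, 0],
    [0, 0, 0.05, 0]
  ]
}}

```text
time_s: 12.75
tool_pos: [0.6036, 0.2629, 0.1785]
orientation: [0.384, 3.118, 0.0]
ft_force: [0.8, -0.6, -1.2]
width: 0.0002
gripper_force: 0.0
```

Request:
{"method": "step_arm", "body": {
  "moves": [
    [0, 0, 0.05, 0],
    [0, 0, 0.04, 0],
    [0, 0, 0.02, 0],
    [0, 0, 0, 0],
    [0, 0, 0, 0]
  ]
}}

```text
time_s: 13.25
tool_pos: [0.6041, 0.2633, 0.0715]
orientation: [0.384, 3.117, 0.001]
ft_force: [0.9, 0.6, 0.3]
width: 0.0
gripper_force: 0.0
```

```bash
python3 - <<'E'
from h import *
p=wrist(); st(); q=cams.read_camera("scene")
cv2.imwrite("pics/w11.png",np.hstack([cv2.resize(p["image"][150:390,180:460],(420,360)),cv2.resize(q["image"][180:300,330:450],(360,360),interpolation=2)]))
E
```

```text
t 13.3 z 0.0723 along,lat [ 0.2063 -0.0035] yaw 165.98 F [-0.   -0.36  0.16]
```

View pics/w11.png

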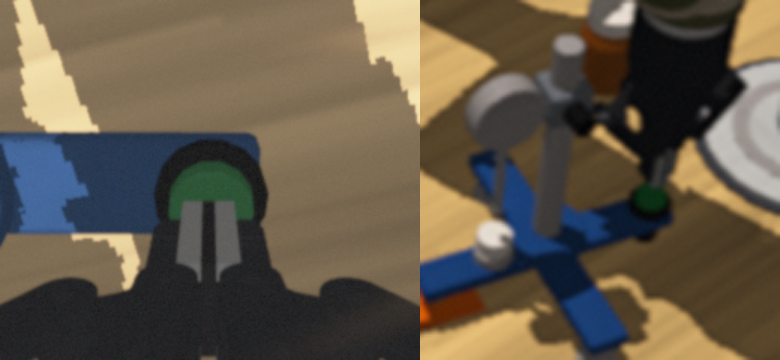

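The left view shows the closed fingertips over the green pad, in line with its centre (211,203). The right view shows the tip just above the pad at (655,180). A quick centre check, then press.

```bash
python3 - <<'E'
from h import *
p=wrist(); st()
for z in(.048,.053,.058): print(z,sf(onz(p,(320.7,285.3),z)))
E
```

```text
t 13.4 z 0.0723 along,lat [ 0.2065 -0.0033] yaw 166.0 F [-0.45  0.11  0.94]
0.048 [ 0.20645138 -0.00444251]
0.053 [ 0.20641257 -0.00237075]
0.058 [ 0.20637377 -0.000299  ]
```

Request:
{"method": "step_arm", "body": {
  "moves": [
    [0, 0, 0.006, 0],
    [0, 0, 0.003, 0],
    [0, 0, 0.002, 0]
  ]
}}

```text
time_s: 13.7
tool_pos: [0.6032, 0.2639, 0.059]
orientation: [-0.382, -3.118, 0.0]
ft_force: [0.6, -0.8, -0.5]
width: -0.0002
gripper_force: 0.0
```

Centred. Descending slowly and watching the force.

Request:
{"method": "step_arm", "body": {
  "moves": [
    [0, 0, 0.002, 0],
    [0, 0, 0.002, 0]
  ]
}}

```text
time_s: 13.9
tool_pos: [0.6033, 0.2639, 0.0552]
orientation: [-0.382, -3.118, 0.0]
ft_force: [-0.9, -1.4, 1.6]
width: 0.0
gripper_force: 0.7
```

Request:
{"method": "step_arm", "body": {
  "moves": [
    [0, 0, 0.002, 0],
    [0, 0, 0.001, 0]
  ]
}}

```text
time_s: 14.1
tool_pos: [0.6033, 0.2639, 0.0524]
orientation: [0.382, 3.118, -0.0]
ft_force: [-1.6, -0.1, 4.3]
width: -0.0
gripper_force: 1.8
```

Request:
{"method": "step_arm", "body": {
  "moves": [
    [0, 0, 0.001, 0],
    [0, 0, 0.001, 0]
  ]
}}

```text
time_s: 14.3
tool_pos: [0.6034, 0.264, 0.051]
orientation: [0.382, 3.118, 0.0]
ft_force: [-6.2, -0.9, 13.4]
width: -0.0003
gripper_force: 6.5
```

The force rose past the spring's 5 N to 13 N after about 6 mm, so the pad is fully down. Releasing.

Request:
{"method": "step_arm", "body": {
  "moves": [
    [0, 0, 0.0005, 0],
    [0, 0, 0, 0],
    [0, 0, 0, 0]
  ]
}}

```text
time_s: 14.6
tool_pos: [0.6034, 0.264, 0.051]
orientation: [0.382, 3.118, 0.0]
ft_force: [-5.3, -1.6, 10.6]
width: -0.0002
gripper_force: 5.5
```

Request:
{"method": "step_arm", "body": {
  "moves": [
    [0, 0, -0.005, 0],
    [0, 0, -0.01, 0],
    [0, 0, -0.02, 0],
    [0, 0, -0.04, 0],
    [0, 0, -0.045, 0]
  ]
}}

```text
time_s: 15.1
tool_pos: [0.6028, 0.2637, 0.1704]
orientation: [-0.382, -3.116, 0.001]
ft_force: [0.0, -0.3, 0.9]
width: 0.0001
gripper_force: 0.0
```

Request:
{"method": "step_arm", "body": {
  "moves": [
    [0, 0, -0.05, 0],
    [0, 0, -0.05, 0],
    [0, 0, -0.05, 0],
    [0.04, -0.02, 0, 0],
    [0.04, -0.02, 0, 0]
  ]
}}

```text
time_s: 15.6
tool_pos: [0.5164, 0.2443, 0.3213]
orientation: [0.382, 3.114, 0.003]
ft_force: [0.7, -0.1, -0.6]
width: 0.0001
gripper_force: 0.0
```

```bash
python3 - <<'E'
from h import *
cams.read_camera("top");p=wrist(); st(); q=cams.read_camera("scene")
cv2.imwrite("pics/w12.png",np.hstack([cv2.resize(p["image"][60:360],(480,225)),cv2.resize(q["image"][180:320,250:450],(320,225),interpolation=2)]))
print(np.array(pads(q["image"][225:265,390:425]))+[390,225]); cv2.imwrite("pics/w12full.png",p["image"])
E
```

```text
t 15.7 z 0.3195 along,lat [0.1646 0.0822] yaw 166.09 F [ 0.91 -0.23  0.19]
[406.49 245.16]
```

View pics/w12.png

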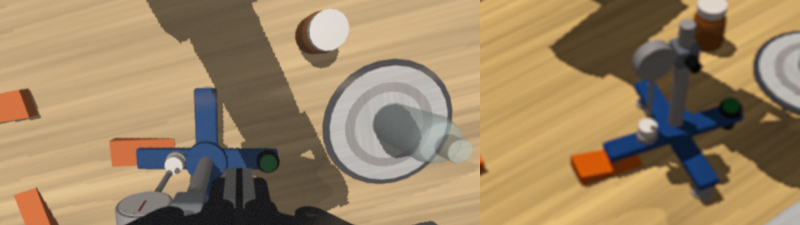

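The wedge is under the brass foot, the stand is upright, the pad is back up at its earlier pixel, and the robot is clear. Handing in.

```bash
python3 -c "
from h import *
print(order.hand_in())"
```

```text
the job is handed in; nothing more can be done
None
```

I pushed the leftmost wedge under the brass foot until the stand reached its level stop, then pressed the thumb pad fully down and let it come back up. The job is handed in at about 16 s of the 69 s, but the hand-in returned no verdict.

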